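Scan an ink tin in the print studio

TASK

Check the taller of the two slim ink tins in at the code reader: stand it upright in the middle of the reader's round black mat, turned so that its paper label squarely faces the reader's dark window, and let go. Leave the shorter tin where it is.

Things in the scene. Friction and masses are not known exactly. Their poses are not given: they have to be found in the camera images.
- ink_tin: the tin to scan: upright closed metal cylinder, 54 mm in diameter, 90 mm high, 0.2 to 0.35 kg, loose. A white paper label with dark bars covers 80 degrees of its side; from its middle a 14 mm wide paper tongue runs up over the rim onto the lid, so the labelled side shows from above. Origin: centre of its underside. z up; x points from the axis to the middle of the label.
- label (a point): the middle of the tall tin's label, on its side surface: 27 mm from the tin's axis along the tin's x, 45 mm above its underside. Axes as the tin's.
- reader: code reader fixed to the table: white block 60 (x) by 90 (y) by 85 mm high, a dark window in its front face; before it a fixed round black mat, 84 mm in diameter, 3 mm thick. Origin: centre of the block's underside. z up; x points from front to back: the front face is at x = -30 mm, the mat's centre at x = -90, y = 0. A label facing the window points along the reader's +x.
- short_tin: the other slim ink tin, to be left alone: same 54 mm diameter and the same kind of label and tongue, but only 55 mm high, loose and upright on the table. Origin: centre of its underside, z up.
Not all that is in view belongs to the job. Of the things shaped like the reader, the white one is meant. What is shaped like the ink_tin but red is not meant.

How it is judged:
By the outcome, as a careful person would: the job done as asked, in the order asked, and still so for the second after the job is handed in, with the robot touching nothing.
It also fails if it takes over 38 s, if anything falls off the work surface, if the arm or the gripper's body presses on something with over 40 N, if the wrist force passes 120 N, or if a joint passes its speed limit or range.

ROBOT

A 7-joint arm with a two-finger parallel gripper is mounted at the origin on the work surface. World frame = base frame: x ahead of the robot, y to its left, z up, the work surface at z = 0. Lengths are in m, angles in degrees, forces in N, time in s.
With the tool pointing down it reaches from about 0.425 to 0.875 m from the base axis. Payload 4.7 kg.
Tool frame: the origin (TCP) lies on the centre line of the jaws, within the pads' length; the fingertips stand 25 mm ahead of it and the grasp point (between the pads) lies 6 mm ahead of it; z points along the fingers, y is the direction in which the jaws open and shut (so a half turn about z gives the same grasp; the last joint's range is limited). The gripper opens to 87 mm and grips with 3 to 60 N. Pads are 19 mm wide; open, the fingers measure 117 mm over their backs; the gripper's body (75 mm by 190 mm) begins 51 mm behind the grasp point.
Start: joints at [-68.234, 18.392, -4.016, 83.108, 1.295, 78.541, -3.26], TCP at [0.233, 0.607, 0.248] pointing down, gripper open.
Joint ranges: [-163.93, 163.93], [-17.29, 119.83], [-79.2, 71.16], [3.27, 140.29], [-89.18, 269.18], [5.43, 117.66], [-154.24, 154.24]. Speed limits (degrees/s): [147.25, 147.25, 180, 180, 180, 180, 180].

INTERFACE

Orientations are given as [roll, pitch, yaw] about the fixed x, y, z axes, in that order (R = Rz(yaw) Ry(pitch) Rx(roll)).
In Python, from cell import env gives the robot as it stands.
- The arm moves only by the shell command python3 -m creep 'ROWS' [OPENING] [FORCE]. ROWS is JSON, a list of rows, each an object of numbers: "tx", "ty", "tz": the shift along the tool's x, y, z in m; "rx", "ry", "rz": the turn, a rotation vector about the tool's x, y, z in degrees. In form: [{"tx": .., "ty": .., "tz": .., "rx": .., "ry": .., "rz": ..}, ...]. A call has 1 to 20 rows; each row shifts and turns the commanded pose from where the row before left it, along the tool's axes as they then stand; what a row does not reach is not made up. A row lasts 1/8 s, in which the tool goes at most 62.5 mm and 10.7 degrees, less where a joint would pass 70% of its speed; a pose out of reach is approached as far as the arm can. A call is refused whole if a number of a shift passes 0.0625 or a number of a turn 10.7, either way. A call with a gripper value outside its range is refused whole. OPENING is the finger opening in m, from 0 to 0.087, set as the call begins (- or left out, the last holds). The fingers move at their own pace and stop on an object; FORCE is the grip in N (left out, the last holds). Time passes only in rows, so rows that do not move let the fingers close. It gives the time, the measured TCP pose, the force and the opening at its end, in the units of the state.
- env.get_obs(): the state, without advancing time (a new reading comes with each control period).
- env.read_camera(name): name is "side" or "top"; returns a dict with "pixels" (420x560x3 uint8, red, green, blue), "intrinsics" (3x3 intrinsics, pixels), "D" ([k1, k2, p1, p2, k3] as OpenCV has them; the pictures are not rectified), "R" (3x3) and "t" (3): a world point X has camera coordinates R X + t. Camera axes: x right, y down, z forward; pixel columns grow to the right and rows downward; lengths in m; the calibration is good to about 2 mm. A picture is of the moment at which its call begins. There is no depth.
- env.sign_off(): hands the job in, once; it reports no verdict.
The state is a dict: "time_s": time; "qpos": joint angles; "joint_velocities": joint speeds; "effort": joint torques, N m; "tool_pos": TCP position; "tool_rot": TCP orientation; "force": force on the tool from outside, world axes, zero at the start; "wrist_torque": the same for the moment, N m; "grip_width": finger opening in m.
Only numpy, scipy, OpenCV 4.12 (cv2) and the standard library are available. Lean on these libraries where they do the work, as an engineer would, in place of code of your own. Each camera call takes 0.05 s, during which the arm holds its last target.

## Working session

There is one attempt and no reset: what is moved stays moved. The work goes in short steps, Python scripts to look and compute and a shell command to move; the robot and the scene stay as the last step left them, time stands still between calls to the robot, and variables do not carry over. Pictures are saved under pics/ and viewed, and the job is handed in when it is done.

```bash
ls; mkdir -p pics
cat > h.py <<'E'
import numpy as np, cv2
from cell import env
def cam(n,f=None):
    c=env.read_camera(n)
    c={k:np.array(v) for k,v in c.items()}
    if f: cv2.imwrite(f,c['pixels'][:,:,::-1])
    np.savez(f'{n}.npz',**c)
    return c
def load(n): return dict(np.load(f'{n}.npz'))
def ray(c,uv):
    p=cv2.undistortPoints(np.array(uv,float).reshape(-1,1,2),c['intrinsics'].astype(float),c['D'].astype(float)).reshape(-1,2)
    d=np.c_[p,np.ones(len(p))]@c['R']
    o=-c['R'].T@c['t'].ravel()
    return o,d
def onz(c,uv,z):
    o,d=ray(c,uv); s=(z-o[2])/d[:,2]; return o+s[:,None]*d
def proj(c,X):
    r,_=cv2.Rodrigues(c['R'].astype(float))
    return cv2.projectPoints(np.array(X,float).reshape(-1,1,3),r,c['t'].astype(float).reshape(3,1),c['intrinsics'].astype(float),c['D'].astype(float))[0].reshape(-1,2)
E
python3 - <<'E'
from h import *
for n in('top','side'):
    c=cam(n,f'pics/{n}0.png'); print(n,c['intrinsics'].round(1).tolist(),c['D'],(-c['R'].T@c['t'].ravel()).round(3), c['R'].round(2).tolist())
print(env.get_obs())
E
```

```text
pics
top [[450.2, 0.0, 278.5], [0.0, 450.2, 209.8], [0.0, 0.0, 1.0]] [-0.0149876  0.         0.         0.         0.       ] [0.451 0.036 0.941] [[0.01, -1.0, -0.02], [-0.99, -0.01, -0.12], [0.12, 0.02, -0.99]]
side [[452.9, 0.0, 288.4], [0.0, 452.9, 210.6], [0.0, 0.0, 1.0]] [-0.10942435  0.          0.          0.          0.        ] [ 0.054 -0.425  0.758] [[0.64, -0.77, -0.02], [-0.54, -0.44, -0.72], [0.54, 0.47, -0.7]]
{'time_s': 0.1, 'qpos': array([-68.23311639,  18.43441275,  -4.01826772,  83.16984231,
         1.29594672,  78.5416953 ,  -3.26077718]), 'joint_velocities': array([ 0.02151244, -0.08772465,  0.0485291 , -0.16531104, -0.00446495,
       -0.00460291,  0.06838243]), 'effort': array([-1.01654445e-03, -4.92573524e+01, -4.06236621e-01, -3.13400531e+01,
       -6.40669232e-02,  3.94377764e-02,  6.64646245e-05]), 'tool_pos': array([0.23235819, 0.60654351, 0.24655886]), 'tool_rot': array([-1.79899351e+02,  5.67805753e-03,  1.59044767e+02]), 'force': array([-0.03746623,  0.75044538,  0.74101915]), 'wrist_torque': array([-0.04529947, -0.06731604, -0.01700293]), 'grip_width': 0.08711568433630347}
```

View pics/top0.png

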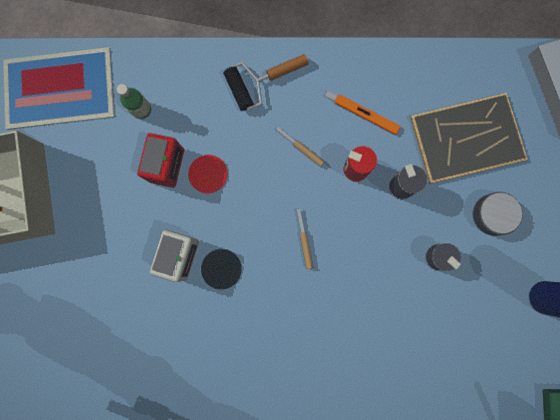

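View pics/side0.png

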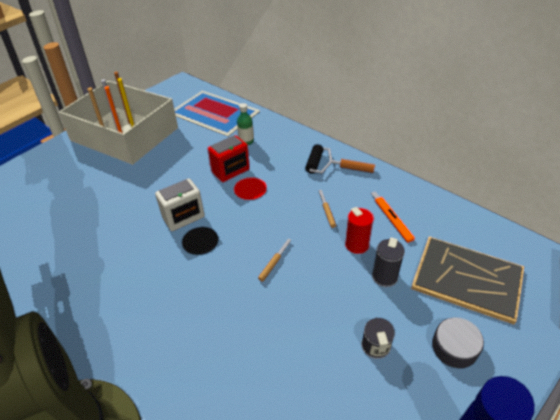

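Tin candidates (top / side pixels): the red tin (360,164)/(359,230) has the wrong colour. The dark tin at (408,182)/(388,262) stands clearly taller. The dark tin at (443,257)/(379,338) is squat. The tall dark one fits, and the white reader at (173,256)/(180,204) with its black mat at (221,269)/(200,240) is the goal. I'll confirm in an enlarged crop.

Run:
```python
from h import *
t=load('top')['pixels'][:,:,::-1];s=load('side')['pixels'][:,:,::-1]
f=lambda im,x,y,w,h,k:cv2.resize(im[y:y+h,x:x+w],None,fx=k,fy=k,interpolation=cv2.INTER_CUBIC)
a=f(t,330,130,140,150,2.8);b=f(s,330,190,140,150,2.8)
cv2.imwrite('pics/crop_tins.png',np.hstack([a,b]))
a=f(t,140,215,110,90,3.6);b=f(s,145,170,110,90,3.6)
cv2.imwrite('pics/crop_reader.png',np.hstack([a,b]))
```

```text
(no output)
```

View pics/crop_tins.png

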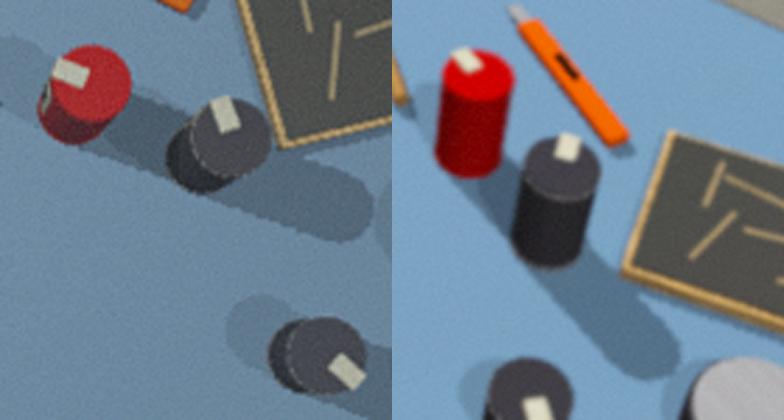

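View pics/crop_reader.png

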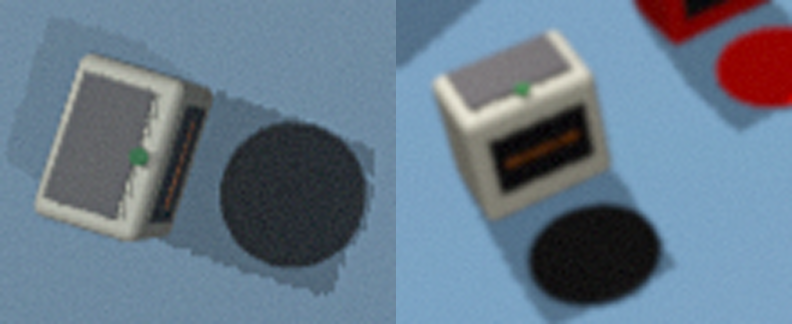

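Crop shows: tall black tin with the tongue at top-view (409,170), lid centre about (412,178); side lid about (391,250). The reader's window faces its black mat. Next: fit models to both views.

```bash
cat > fit.py <<'E'
from h import *
from scipy.optimize import minimize
K=4
def hullmask(c,X,box):
    x,y,w,h=box; p=proj(c,X); q=((p-[x,y]+0.5)*K-0.5)
    m=np.zeros((h*K,w*K),np.uint8)
    cv2.fillConvexPoly(m,cv2.convexHull((q*16).round().astype(np.int32)),255,shift=4)
    return cv2.resize(m,(w,h),interpolation=cv2.INTER_AREA)/255.
th=np.linspace(0,2*np.pi,72,endpoint=False)
def circ(x,y,r,z): return np.c_[x+r*np.cos(th),y+r*np.sin(th),0*th+z]
def cyl(x,y,h,z0=0,r=.027): return np.r_[circ(x,y,r,z0),circ(x,y,r,z0+h)]
def rbox(x,y,yaw,hz=.085):
    c,s=np.cos(yaw),np.sin(yaw)
    return np.array([[x+c*a-s*b,y+s*a+c*b,z] for a in(-.03,.03) for b in(-.045,.045) for z in(0,hz)])
def gray(c,box):  # nonblue soft mask
    x,y,w,h=box; p=c['pixels'][y:y+h,x:x+w].astype(float)
    r=p[...,2]-p[...,0]   # blue minus red
    lum=p.sum(2)+1
    return r,lum
def seg(c,box,seed,thr=.13):
    r,l=gray(c,box); m=(r/l<thr).astype(np.uint8)
    n,lab=cv2.connectedComponents(m); 
    return (lab==lab[seed[1]-box[1],seed[0]-box[0]]).astype(float)
def opt(f,x0,step):
    x0=np.array(x0,float)
    for k in(1,.3):
        S=np.vstack([x0]+[x0+np.eye(len(x0))[i]*step[i]*k for i in range(len(x0))])
        r=minimize(f,x0,method='Nelder-Mead',options=dict(initial_simplex=S,xatol=1e-5,fatol=.01,maxiter=600)); x0=r.x
    return r
E
cat > run1.py <<'E'
from fit import *
T,S=load('top'),load('side')
def tin(bt,st,bs,ss,x0):
    cs=[(T,bt,seg(T,bt,st)),(S,bs,seg(S,bs,ss))]
    def fit(cs,free):
        f=lambda v:sum(np.abs(hullmask(c,cyl(v[0],v[1],v[2] if free else x0[2]),b)-m).sum() for c,b,m in cs)
        r=opt(f,x0 if free else x0[:2],[.01,.01,.01][:3 if free else 2]); return r.x.round(4),round(r.fun,1),[int(m.sum()) for _,_,m in cs]
    print(fit(cs,True)); print(' top only',fit(cs[:1],False),'side only',fit(cs[1:],False))
    return fit(cs,True)[0]
g=onz(T,[[412,178.6]],.09)[0]
v=tin((380,150,60,60),(410,185),(360,225,60,70),(388,265),[g[0],g[1],.09]);
g=onz(T,[[446,257]],.055)[0]
w=tin((415,230,60,50),(440,255),(355,305,50,60),(378,330),[g[0],g[1],.055])
# tongue
for c,n,ang in((T,'top',0),(S,'side',0)):
    px=c['pixels'].astype(float).min(2)
    vv,uu=np.nonzero(px>140); P=onz(c,np.c_[uu,vv],v[2]); d=P[:,:2]-v[:2]; k=np.hypot(*d.T)<.0265
    d=d[k]; print(n,'tongue',k.sum(),d.mean(0).round(4),np.degrees(np.arctan2(*d.mean(0)[::-1])).round(1),'len',np.hypot(*d.T).min().round(3))
# mat and reader
m=[]
for c,b,sd in((T,(190,240,60,60),(221,269)),(S,(170,215,60,50),(200,240))):
    x,y,w_,h_=b;p=c['pixels'][y:y+h_,x:x+w_].astype(float).sum(2); mm=(p<170).astype(np.uint8);n,lab=cv2.connectedComponents(mm);mm=(lab==lab[sd[1]-y,sd[0]-x]).astype(float);m.append((c,b,mm))
g=onz(T,[[221,269]],.003)[0]
for z in ([m[0]],[m[1]],m):
    r=opt(lambda v:sum(np.abs(hullmask(c,circ(v[0],v[1],.042,.003),b)-q).sum() for c,b,q in z),g[:2],[.005,.005]);print('mat',r.x.round(4),round(r.fun,1))
mat=r.x
bx=[(T,(140,220,65,70),seg(T,(140,220,65,70),(190,262),.1)),(S,(145,170,65,65),seg(S,(145,170,65,65),(180,215),.1))]
for c,b,q in bx: print(q.sum())
cv2.imwrite('pics/seg.png',np.hstack([cv2.resize(q*255,(390,390)) for _,_,q in bx]))
for z in ([bx[0]],[bx[1]],bx):
  best=None
  for y0 in np.radians([60,75,90,105]):
    x0=mat+.09*np.array([np.cos(y0),np.sin(y0)])
    r=opt(lambda v:sum(np.abs(hullmask(c,rbox(*v),b)-q).sum() for c,b,q in z),[*x0,y0],[.005,.005,.1])
    if best is None or r.fun<best.fun: best=r
  x,y,a=best.x; print('reader',best.x[:2].round(4),np.degrees(a).round(1),round(best.fun,1),'mat pred',(x-.09*np.cos(a)).round(4),(y-.09*np.sin(a)).round(4),'bearing mat->reader',np.degrees(np.arctan2(y-mat[1],x-mat[0])).round(1))
E
python3 run1.py
```

```text
(array([ 0.6143, -0.1984,  0.0957]), np.float64(2410.3), [3311, 1234])
 top only (array([ 0.6318, -0.2228]), np.float64(2321.2), [3311]) side only (array([ 0.6148, -0.1979]), np.float64(76.6), [1234])
(array([ 0.467 , -0.2707,  0.0557]), np.float64(1797.2), [2590, 1114])
 top only (array([ 0.4679, -0.2707]), np.float64(1748.8), [2590]) side only (array([ 0.467 , -0.2706]), np.float64(47.4), [1114])
top tongue 70 [0.0152 0.0062] 22.2 len 0.007
side tongue 70 [0.0137 0.0046] 18.8 len 0.002
mat [0.439  0.1771] 67.3
mat [0.4379 0.1768] 47.3
mat [0.4386 0.1771] 116.9
1835.0
1787.0
reader [0.464  0.2635] 74.7 102.2 mat pred 0.4403 0.1767 bearing mat->reader 73.7
reader [0.4636 0.2652] 70.8 117.8 mat pred 0.434 0.1802 bearing mat->reader 74.2
reader [0.4638 0.2638] 73.3 238.2 mat pred 0.4379 0.1776 bearing mat->reader 73.8[ WARN:0@2.131] global loadsave.cpp:1063 imwrite_ Unsupported depth image for selected encoder is fallbacked to CV_8U.
```

View pics/seg.png

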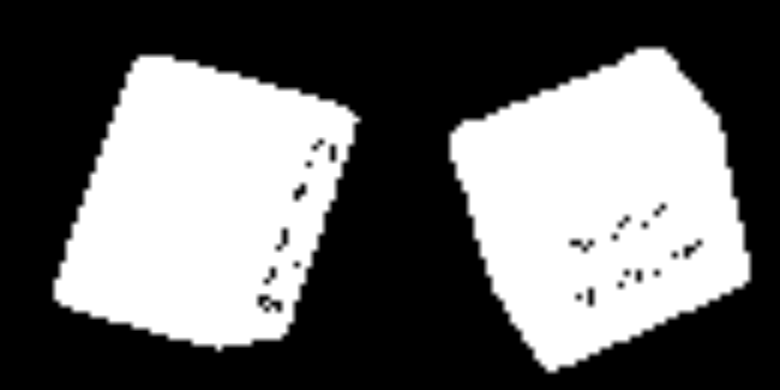

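The reader fits agree (yaw about 73.7°, mat (0.4386, 0.1771)). The tin's top mask leaked, so I'll segment it by brightness.

```bash
cat > run2.py <<'E'
from fit import *
T,S=load('top'),load('side')
def seg2(c,b,sd,thr):
    x,y,w,h=b;p=c['pixels'][y:y+h,x:x+w].astype(float);m=((p[...,2]<thr)|(p.min(2)>140)).astype(np.uint8)
    n,lab=cv2.connectedComponents(m,connectivity=4);m=(lab==lab[sd[1]-y,sd[0]-x]).astype(float);return m
vis=[]
for name,bt,st,bs,ss,h in(('tall',(380,150,60,60),(410,185),(360,225,60,70),(388,265),.09),('short',(415,230,60,50),(440,255),(355,305,50,60),(378,330),.055)):
    cs=[(T,bt,seg2(T,bt,st,82)),(S,bs,seg2(S,bs,ss,82))]; vis+=[cv2.resize(cs[0][2]*255,(300,300)),cv2.resize(cs[1][2]*255,(300,300))]
    g=onz(T,[[412,178.6] if h>.06 else [446,257]],h)[0]
    for z,fr in((cs[:1],0),(cs[1:],0),(cs,1)):
        f=lambda v:sum(np.abs(hullmask(c,cyl(v[0],v[1],v[2] if fr else h),b)-m).sum() for c,b,m in z)
        r=opt(f,[g[0],g[1],h][:2+fr],[.01,.01,.01][:2+fr]);print(name,r.x.round(4),round(r.fun,1),[q[2].sum() for q in z])
    v=r.x
    if name=='tall': 
      for c,n in((T,'top'),(S,'side')):
        b=c['pixels'].astype(float).min(2)
        # model-based: tongue strip 14mm wide from r=r0 to .027 on lid
        P=[(u,w) for u in range(560) for w in range(420) if b[w,u]>125]
        X=onz(c,P,v[2]); d=X[:,:2]-v[:2]; k=np.hypot(*d.T)<.0275; d=d[k]
        print(n,d.mean(0).round(4),'ang',np.degrees(np.arctan2(*d.mean(0)[::-1])).round(1))
        C=np.cov(d.T);w_,V=np.linalg.eigh(C);e=V[:,1]; e*=np.sign(e@d.mean(0));print(' axis',np.degrees(np.arctan2(e[1],e[0])).round(1),w_)
cv2.imwrite('pics/seg2.png',np.vstack([np.hstack(vis[:2]),np.hstack(vis[2:])]).astype(np.uint8))
E
python3 run2.py
```

```text
tall [ 0.6146 -0.1974] 284.2 [np.float64(676.0)]
tall [ 0.6169 -0.1964] 235.2 [np.float64(999.0)]
tall [ 0.6162 -0.1981  0.0801] 422.4 [np.float64(676.0), np.float64(999.0)]
top [0.0164 0.0014] ang 4.8
 axis 21.4 [1.62988168e-05 4.02490150e-05]
side [0.0188 0.0077] ang 22.2
 axis -58.2 [1.47144564e-05 2.15677329e-05]
short [ 0.468  -0.2696] 397.6 [np.float64(440.0)]
short [ 0.4697 -0.2677] 512.3 [np.float64(602.0)]
short [ 0.4719 -0.2686  0.0419] 783.8 [np.float64(440.0), np.float64(602.0)]
```

View pics/seg2.png

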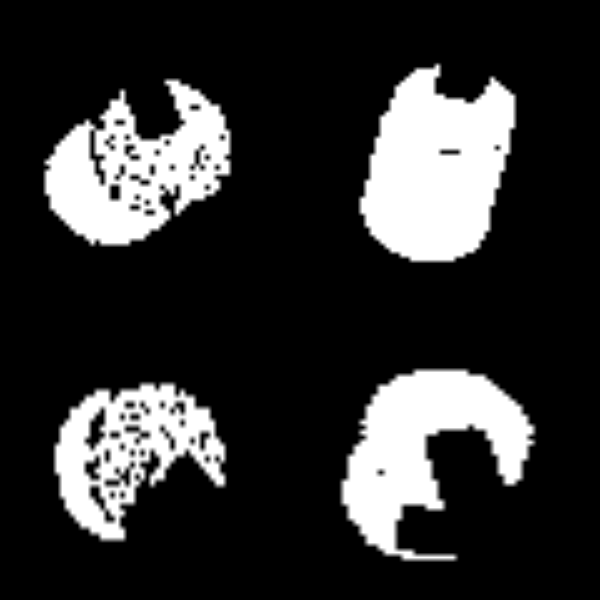

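```bash
cat > run3.py <<'E'
from fit import *
import sys
def analyse(T,S,bt,st,bs,ss,g,h,z0=0,verbose=1,free=1,thr=(.09,.11)):
    cs=[]
    for c,b,sd,t in((T,bt,st,thr[0]),(S,bs,ss,thr[1])):
        m=seg(c,b,sd,t).astype(np.uint8);m=cv2.morphologyEx(m,cv2.MORPH_CLOSE,np.ones((3,3)));cs.append((c,b,m.astype(float)))
    for z,fr in((cs[:1],0),(cs[1:],0),(cs,0),(cs,1)):
        f=lambda v:sum(np.abs(hullmask(c,cyl(v[0],v[1],v[2] if fr else h,z0),b)-m).sum() for c,b,m in z)
        r=opt(f,[g[0],g[1],h][:2+fr],[.01,.01,.01][:2+fr]);print(r.x.round(4),round(r.fun,1),[q[2].sum() for q in z])
        if not fr: v=r.x
    # tongue angle: render strip on lid, fit to whiteness
    for c,b in((T,bt),(S,bs)):
        x,y,w,hh=b;p=c['pixels'][y:y+hh,x:x+w].astype(float).min(2)
        uu,vv=np.meshgrid(np.arange(x,x+w),np.arange(y,y+hh));X=onz(c,np.c_[uu.ravel(),vv.ravel()],h+z0)[:,:2]-v
        k=np.hypot(*X.T)<.027; X=X[k];q=p.ravel()[k]
        lo,hi=np.percentile(q,20),np.percentile(q,98); q=np.clip((q-lo)/(hi-lo),0,1)
        best=max(((lambda u,w_:(q*np.where((u>r0)&(abs(w_)<.007),1,-.3)).sum()-0.5*((u>r0)&(abs(w_)<.007)).sum())(X@[np.cos(a),np.sin(a)],X@[-np.sin(a),np.cos(a)]),np.degrees(a),r0) for a in np.radians(np.arange(-180,180,.5)) for r0 in(.003,.006,.009,.012,.015))
        d=(q[:,None]*X).sum(0)*1.; k2=q>.5; d=X[k2].mean(0)
        print(' tongue',np.round(best,3),'centroid ang',np.degrees(np.arctan2(d[1],d[0])).round(1),k2.sum())
    return cs
if __name__=='__main__':
    T,S=load('top'),load('side')
    r,l=gray(T,(380,150,60,60)); q=r/l; print(q[50,28:32].round(3),q[35,30].round(3), q[5,5].round(3)); print(q[28,20:52].round(2))
    for nm,bt,st,bs,ss,p,h in(('tall',(380,150,60,60),(410,185),(360,225,60,70),(388,265),[412,178.6],.09),('short',(415,230,60,50),(440,255),(355,305,50,60),(378,330),[446,257],.055)):
        print(nm); cs=analyse(T,S,bt,st,bs,ss,onz(T,[p],h)[0],h)
        cv2.imwrite(f'pics/seg_{nm}.png',np.hstack([cv2.resize(m*255,(300,300)) for _,_,m in cs]).astype(np.uint8))
E
python3 run3.py
```

```text
[0.138 0.116 0.132 0.12 ] 0.023 0.127
[ 0.03  0.03  0.04  0.04  0.05  0.04  0.03  0.04  0.04  0.03  0.04  0.04
  0.04  0.04  0.03  0.04  0.03  0.03  0.02  0.04  0.04  0.02  0.03  0.03
  0.03  0.02  0.06  0.03 -0.11 -0.15 -0.15 -0.16]
tall
[ 0.6165 -0.199 ] 582.2 [np.float64(1505.0)]
[ 0.6163 -0.1977] 89.1 [np.float64(1178.0)]
[ 0.616  -0.1984] 681.1 [np.float64(1505.0), np.float64(1178.0)]
[ 0.6162 -0.1983  0.089 ] 680.2 [np.float64(1505.0), np.float64(1178.0)]
 tongue [2.661e+01 1.650e+01 3.000e-03] centroid ang 17.0 87
 tongue [1.5005e+01 2.2000e+01 3.0000e-03] centroid ang 22.5 66
short
[ 0.4683 -0.2709] 40.3 [np.float64(838.0)]
[ 0.467  -0.2706] 63.5 [np.float64(1070.0)]
[ 0.468  -0.2707] 110.2 [np.float64(838.0), np.float64(1070.0)]
[ 0.4682 -0.2707  0.0523] 92.6 [np.float64(838.0), np.float64(1070.0)]
 tongue [ 2.4787e+01 -1.3100e+02  6.0000e-03] centroid ang -128.8 86
 tongue [ 2.6595e+01 -1.3100e+02  3.0000e-03] centroid ang -132.3 102
```

View pics/seg_tall.png

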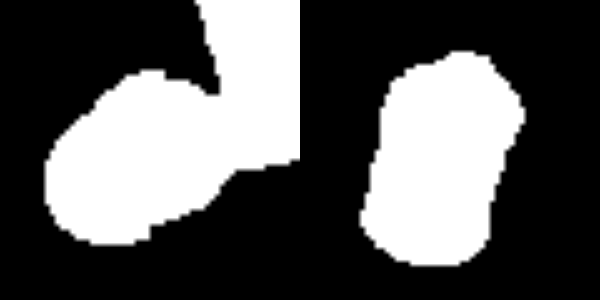

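Run:
```python
from run3 import *
T,S=load('top'),load('side')
print('red lid top',onz(T,[[364,160]],.09),'side',onz(S,[[361,216]],.09))
print('slate corner',onz(T,[[430,181],[412,123]],.01))
cs=analyse(T,S,(380,150,47,60),(410,185),(360,225,60,70),(388,265),[.6163,-.1985],.09,thr=(.09,.13))
cs=analyse(T,S,(380,150,47,60),(410,185),(360,225,60,70),(388,265),[.6163,-.1985],.09,thr=(.075,.12))
```

```text
red lid top [[ 0.65039834 -0.10638393  0.09      ]] side [[ 0.65282057 -0.10377893  0.09      ]]
slate corner [[ 0.6254728  -0.25656158  0.01      ]
 [ 0.75000928 -0.22213789  0.01      ]]
[ 0.6165 -0.199 ] 154.2 [np.float64(1073.0)]
[ 0.6144 -0.1983] 73.8 [np.float64(1239.0)]
[ 0.6155 -0.1982] 241.0 [np.float64(1073.0), np.float64(1239.0)]
[ 0.6155 -0.1981  0.0897] 240.0 [np.float64(1073.0), np.float64(1239.0)]
 tongue [2.6173e+01 1.5500e+01 3.0000e-03] centroid ang 15.8 87
 tongue [1.4648e+01 2.0500e+01 3.0000e-03] centroid ang 21.1 66
[ 0.6165 -0.199 ] 152.3 [np.float64(1057.0)]
[ 0.615  -0.1982] 80.4 [np.float64(1203.0)]
[ 0.6157 -0.198 ] 244.1 [np.float64(1057.0), np.float64(1203.0)]
[ 0.616  -0.1983  0.0885] 241.4 [np.float64(1057.0), np.float64(1203.0)]
 tongue [2.6383e+01 1.5000e+01 3.0000e-03] centroid ang 15.5 87
 tongue [1.4875e+01 2.0500e+01 3.0000e-03] centroid ang 20.9 66
```

```bash
python3 -m creep '[{"tx":-0.02,"ty":-0.019},{"tx":-0.0404,"ty":-0.0384},{"tx":-0.0404,"ty":-0.0384},{"tx":-0.0404,"ty":-0.0384},{"tx":-0.0404,"ty":-0.0384},{"tx":-0.0404,"ty":-0.0384},{"tx":-0.0404,"ty":-0.0384},{"tx":-0.0404,"ty":-0.0384},{"tx":-0.0404,"ty":-0.0384},{"tx":-0.0404,"ty":-0.0384},{"tx":-0.0404,"ty":-0.0384},{"tx":-0.0404,"ty":-0.0384},{"tx":-0.0404,"ty":-0.0384},{"tx":-0.0404,"ty":-0.0384},{"tx":-0.0404,"ty":-0.0384},{"tx":-0.0404,"ty":-0.0384},{"tx":-0.0204,"ty":-0.0194}]' 0.087 25; python3 -c "
from h import env;o=env.get_obs();print(o['qpos'].round(1),o['force'])"
```

```text
[-68.2  18.4  -4.   83.2   1.3  78.5  -3.3] [-0.03746623  0.75044538  0.74101915]$[0]: bad value
```

```bash
python3 -m creep '[{"tx":-0.02,"ty":-0.019,"tz":0,"rx":0,"ry":0,"rz":0}]' 0.087 25; python3 -c "
from h import env;o=env.get_obs();print(o['time_s'],o['tool_pos'])"
```

```text
time_s: 0.22
tool_pos: [0.2424, 0.583, 0.2464]
tool_rot: [-179.9, -0.1, 159.3]
force: [1.0, -0.2, 0.4]
grip_width: 0.0871
0.225 [0.24237309 0.58295334 0.24638353]
```

```bash
python3 -m creep '[{"tx":-0.0404,"ty":-0.0384,"tz":0,"rx":0,"ry":0,"rz":0},{"tx":-0.0404,"ty":-0.0384,"tz":0,"rx":0,"ry":0,"rz":0},{"tx":-0.0404,"ty":-0.0384,"tz":0,"rx":0,"ry":0,"rz":0},{"tx":-0.0404,"ty":-0.0384,"tz":0,"rx":0,"ry":0,"rz":0},{"tx":-0.0404,"ty":-0.0384,"tz":0,"rx":0,"ry":0,"rz":0},{"tx":-0.0404,"ty":-0.0384,"tz":0,"rx":0,"ry":0,"rz":0},{"tx":-0.0404,"ty":-0.0384,"tz":0,"rx":0,"ry":0,"rz":0},{"tx":-0.0404,"ty":-0.0384,"tz":0,"rx":0,"ry":0,"rz":0},{"tx":-0.0404,"ty":-0.0384,"tz":0,"rx":0,"ry":0,"rz":0},{"tx":-0.0404,"ty":-0.0384,"tz":0,"rx":0,"ry":0,"rz":0},{"tx":-0.0404,"ty":-0.0384,"tz":0,"rx":0,"ry":0,"rz":0},{"tx":-0.0404,"ty":-0.0384,"tz":0,"rx":0,"ry":0,"rz":0},{"tx":-0.0404,"ty":-0.0384,"tz":0,"rx":0,"ry":0,"rz":0},{"tx":-0.0404,"ty":-0.0384,"tz":0,"rx":0,"ry":0,"rz":0},{"tx":-0.0404,"ty":-0.0384,"tz":0,"rx":0,"ry":0,"rz":0},{"tx":-0.0204,"ty":-0.0194,"tz":0,"rx":0,"ry":0,"rz":0}]'; python3 -c "
from h import env;o=env.get_obs();print(o['time_s'],o['tool_pos'],o['tool_rot'],o['qpos'].round(1))"
```

```text
time_s: 2.22
tool_pos: [0.6163, -0.2016, 0.2468]
tool_rot: [-179.9, -0.0, 158.8]
force: [0.1, 0.6, 0.3]
grip_width: 0.0869
2.225 [ 0.61633525 -0.20157375  0.24682866] [-1.79871481e+02 -2.69467223e-02  1.58845274e+02] [-13.3  20.8  37.9  84.7 -12.7  78.9  94. ]
```

```bash
python3 -m creep '[{"tx":0,"ty":0,"tz":0,"rx":0,"ry":0,"rz":10.6},{"tx":0,"ty":0,"tz":0,"rx":0,"ry":0,"rz":10.6},{"tx":0,"ty":0,"tz":0,"rx":0,"ry":0,"rz":10.6},{"tx":0,"ty":0,"tz":0,"rx":0,"ry":0,"rz":10.6},{"tx":0,"ty":0,"tz":0,"rx":0,"ry":0,"rz":10.6},{"tx":0,"ty":0,"tz":0,"rx":0,"ry":0,"rz":10.6},{"tx":0,"ty":0,"tz":0,"rx":0,"ry":0,"rz":10.6},{"tx":0,"ty":0,"tz":0,"rx":0,"ry":0,"rz":10.6},{"tx":0,"ty":0,"tz":0,"rx":0,"ry":0,"rz":10.6},{"tx":0,"ty":0,"tz":0.02,"rx":0,"ry":0,"rz":10.6},{"tx":0,"ty":0,"tz":0.02,"rx":0,"ry":0,"rz":10.6},{"tx":0,"ty":0,"tz":0.02,"rx":0,"ry":0,"rz":10.6},{"tx":0,"ty":0,"tz":0.02,"rx":0,"ry":0,"rz":10.6},{"tx":0,"ty":0,"tz":0,"rx":0,"ry":0,"rz":1},{"tx":0,"ty":0,"tz":0,"rx":0,"ry":0,"rz":0}]'; python3 -c "
from h import *;o=env.get_obs();print(o['time_s'],o['tool_pos'],o['tool_rot'],o['qpos'].round(1)); cam('side','pics/side1.png');cam('top','pics/top1.png')"
```

```text
time_s: 4.1
tool_pos: [0.6166, -0.198, 0.1681]
tool_rot: [180.0, -0.0, 20.4]
force: [0.3, -0.6, 0.7]
grip_width: 0.0871
4.1 [ 0.61664497 -0.19802818  0.16809509] [ 1.79975155e+02 -1.48367089e-02  2.04069575e+01] [-29.1  32.4  61.7  91.  -29.3  74.4 -32.6]
```

View pics/side1.png

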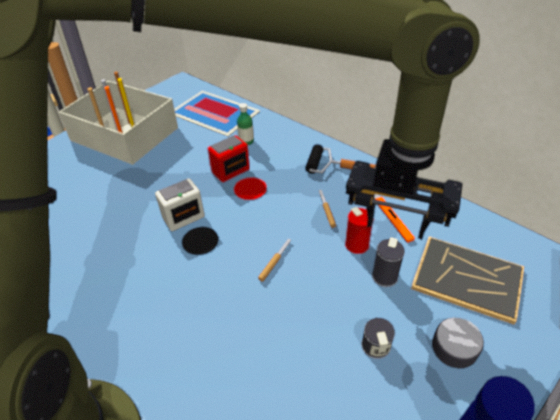

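The gripper hangs right over the tall tin (side image 390,255) with the jaws clear of the red one (358,230). Descending.

```bash
python3 -m creep '[{"tx":0,"ty":0,"tz":0.02,"rx":0,"ry":0,"rz":0},{"tx":0,"ty":0,"tz":0.02,"rx":0,"ry":0,"rz":0},{"tx":0,"ty":0,"tz":0.02,"rx":0,"ry":0,"rz":0},{"tx":0,"ty":0,"tz":0.02,"rx":0,"ry":0,"rz":0},{"tx":0,"ty":0,"tz":0.015,"rx":0,"ry":0,"rz":0},{"tx":0,"ty":0,"tz":0.007,"rx":0,"ry":0,"rz":0},{"tx":0,"ty":0,"tz":0,"rx":0,"ry":0,"rz":0}]'; python3 -c "
from h import *;o=env.get_obs();print(o['time_s'],o['tool_pos'],o['tool_rot'],o['qpos'].round(1)); cam('side','pics/side2.png');cam('top','pics/top2.png')"
```

```text
time_s: 5.08
tool_pos: [0.6163, -0.198, 0.0652]
tool_rot: [-180.0, 0.0, 20.2]
force: [0.5, 0.0, -0.1]
grip_width: 0.0871
5.075 [ 0.61630053 -0.19802242  0.06520894] [-1.79993559e+02  2.57540835e-02  2.02352214e+01] [-26.1  38.   56.9  96.1 -34.6  65.3 -29.4]
```

View pics/side2.png

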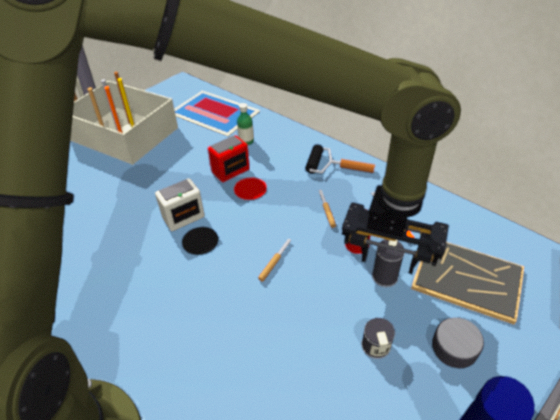

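The fingers straddle the tin (388,262). I'll close on it and then lift.

```bash
python3 -m creep '[{"tx":0,"ty":0,"tz":0,"rx":0,"ry":0,"rz":0},{"tx":0,"ty":0,"tz":0,"rx":0,"ry":0,"rz":0},{"tx":0,"ty":0,"tz":0,"rx":0,"ry":0,"rz":0},{"tx":0,"ty":0,"tz":0,"rx":0,"ry":0,"rz":0},{"tx":0,"ty":0,"tz":0,"rx":0,"ry":0,"rz":0},{"tx":0,"ty":0,"tz":0,"rx":0,"ry":0,"rz":0}]' 0.04 25
```

```text
time_s: 5.92
tool_pos: [0.6165, -0.198, 0.0656]
tool_rot: [180.0, -0.0, 20.2]
force: [1.1, -0.1, 0.4]
grip_width: 0.0535
```

```bash
python3 -m creep '[{"tx":0,"ty":0,"tz":-0.01,"rx":0,"ry":0,"rz":0},{"tx":0,"ty":0,"tz":-0.025,"rx":0,"ry":0,"rz":0},{"tx":0,"ty":0,"tz":-0.03,"rx":0,"ry":0,"rz":0},{"tx":0,"ty":0,"tz":-0.03,"rx":0,"ry":0,"rz":0},{"tx":0,"ty":0,"tz":-0.025,"rx":0,"ry":0,"rz":0},{"tx":-0.0015,"ty":-0.0135,"tz":0,"rx":0,"ry":0,"rz":0},{"tx":-0.0037,"ty":-0.04,"tz":0,"rx":0,"ry":0,"rz":0},{"tx":-0.0037,"ty":-0.04,"tz":0,"rx":0,"ry":0,"rz":0},{"tx":-0.0037,"ty":-0.04,"tz":0,"rx":0,"ry":0,"rz":0},{"tx":-0.0037,"ty":-0.04,"tz":0,"rx":0,"ry":0,"rz":0},{"tx":-0.0037,"ty":-0.04,"tz":0,"rx":0,"ry":0,"rz":0},{"tx":-0.0037,"ty":-0.04,"tz":0,"rx":0,"ry":0,"rz":0},{"tx":-0.0037,"ty":-0.04,"tz":0,"rx":0,"ry":0,"rz":0},{"tx":-0.0037,"ty":-0.04,"tz":0,"rx":0,"ry":0,"rz":0},{"tx":-0.0037,"ty":-0.04,"tz":0,"rx":0,"ry":0,"rz":0},{"tx":-0.0026,"ty":-0.025,"tz":0,"rx":0,"ry":0,"rz":0},{"tx":0,"ty":-0.015,"tz":0,"rx":0,"ry":0,"rz":0},{"tx":0,"ty":0,"tz":0,"rx":0,"ry":0,"rz":0}]' ; python3 -c "
from h import *;o=env.get_obs();print(o['time_s'],o['tool_pos'],o['tool_rot'],o['qpos'].round(1)); cam('side','pics/side3.png');cam('top','pics/top3.png')"
```

```text
time_s: 8.18
tool_pos: [0.4374, 0.1777, 0.1849]
tool_rot: [180.0, 0.1, 20.4]
force: [0.1, -0.2, -2.0]
grip_width: 0.0536
8.175 [0.43735617 0.17765723 0.18486782] [1.79973181e+02 6.44645061e-02 2.03739914e+01] [-85.   -4.7  58.3 113.8   4.3  68.8 -98. ]
```

View pics/side3.png

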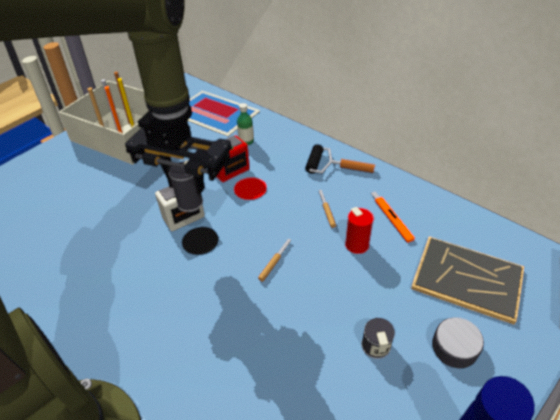

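View pics/top3.png

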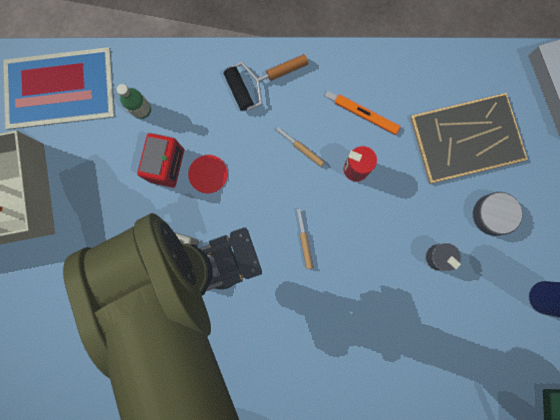

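Side view: the tin is held upright above the mat, at (185,187). Now turn it.

```bash
python3 -m creep '[{"tx":0,"ty":0,"tz":0,"rx":0,"ry":0,"rz":-9.1},{"tx":0,"ty":0,"tz":0,"rx":0,"ry":0,"rz":-9.1},{"tx":0,"ty":0,"tz":0,"rx":0,"ry":0,"rz":-9.1},{"tx":0,"ty":0,"tz":0,"rx":0,"ry":0,"rz":-9.1},{"tx":0,"ty":0,"tz":0,"rx":0,"ry":0,"rz":-9.1},{"tx":0,"ty":0,"tz":0,"rx":0,"ry":0,"rz":-9.1},{"tx":0,"ty":0,"tz":0,"rx":0,"ry":0,"rz":0},{"tx":0,"ty":0,"tz":0,"rx":0,"ry":0,"rz":0}]' ; python3 -c "
from h import *;o=env.get_obs();print(o['time_s'],o['tool_pos'],o['tool_rot'],o['qpos'].round(1)); cam('side','pics/side4.png');cam('top','pics/top4.png')"
```

```text
time_s: 9.28
tool_pos: [0.4386, 0.1763, 0.1855]
tool_rot: [180.0, 0.0, 74.6]
force: [0.0, 0.8, -1.9]
grip_width: 0.0536
9.275 [0.43855526 0.17634787 0.18550772] [1.79994308e+02 8.38067842e-03 7.46167614e+01] [-90.1  -5.8  63.  113.8   5.6  68.9 -44.6]
```

View pics/side4.png

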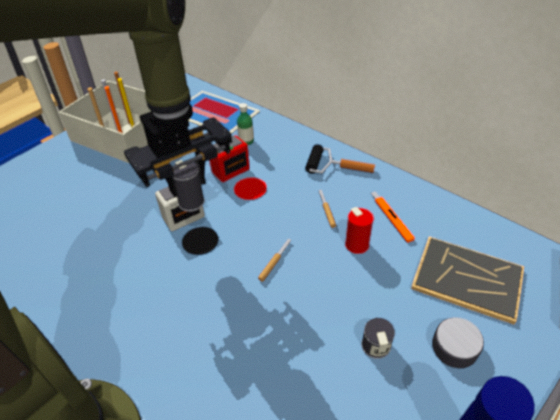

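View pics/top4.png

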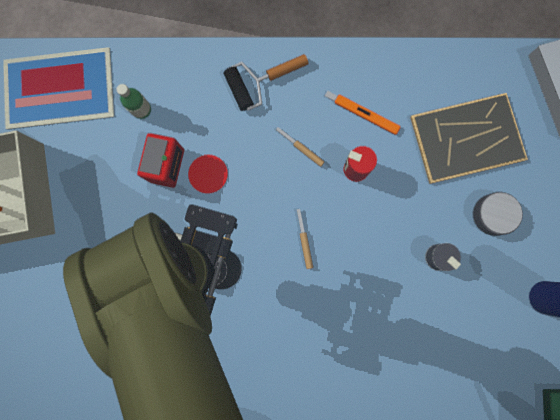

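```bash
python3 -m creep '[{"tx":0.0008,"ty":0,"tz":0.015,"rx":0,"ry":0,"rz":0},{"tx":0,"ty":0,"tz":0.02,"rx":0,"ry":0,"rz":0},{"tx":0,"ty":0,"tz":0.02,"rx":0,"ry":0,"rz":0},{"tx":0,"ty":0,"tz":0.02,"rx":0,"ry":0,"rz":0},{"tx":0,"ty":0,"tz":0.02,"rx":0,"ry":0,"rz":0},{"tx":0,"ty":0,"tz":0.015,"rx":0,"ry":0,"rz":0},{"tx":0,"ty":0,"tz":0.003,"rx":0,"ry":0,"rz":0},{"tx":0,"ty":0,"tz":0,"rx":0,"ry":0,"rz":0},{"tx":0,"ty":0,"tz":0,"rx":0,"ry":0,"rz":0}]' ; python3 -c "
from h import *;o=env.get_obs();print(o['time_s'],o['tool_pos'],o['tool_rot'],o['qpos'].round(1)); cam('side','pics/side5.png')
S=load('side');cv2.imwrite('pics/c5.png',cv2.resize(S['pixels'][120:270,120:270,::-1],None,fx=4,fy=4,interpolation=cv2.INTER_CUBIC))"
```

```text
time_s: 10.5
tool_pos: [0.4389, 0.1781, 0.0731]
tool_rot: [180.0, -0.1, 74.8]
force: [-0.8, 0.4, -2.5]
grip_width: 0.0537
10.5 [0.4389114  0.1780944  0.07306066] [ 1.79963317e+02 -6.13402584e-02  7.48369061e+01] [-84.3  11.5  64.2 120.4 -12.7  55.1 -28.4]
```

View pics/c5.png

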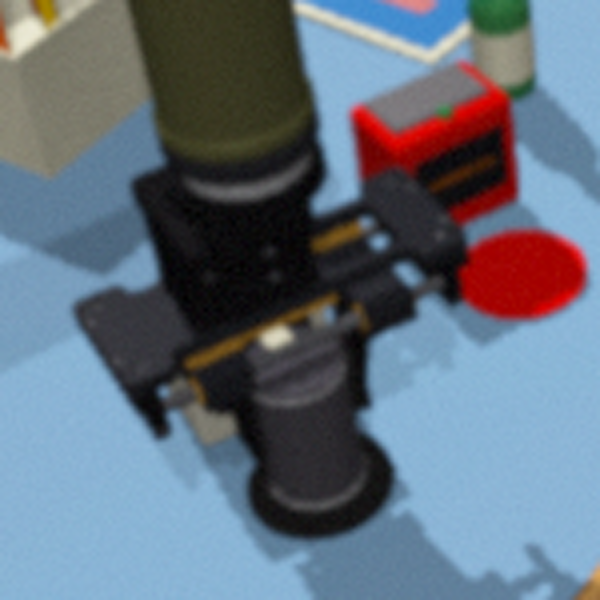

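```bash
python3 -m creep '[{"tx":-0.001,"ty":0,"tz":0.002,"rx":0,"ry":0,"rz":0},{"tx":0,"ty":0,"tz":0.0015,"rx":0,"ry":0,"rz":0},{"tx":0,"ty":0,"tz":0.001,"rx":0,"ry":0,"rz":0},{"tx":0,"ty":0,"tz":0,"rx":0,"ry":0,"rz":0}]'
```

```text
time_s: 11.05
tool_pos: [0.4382, 0.177, 0.0685]
tool_rot: [-180.0, -0.0, 74.8]
force: [-1.8, -0.2, 4.6]
grip_width: 0.0534
```

Contact (force z +4.6 N against −2 before). Next I release, rise, and back out of the way to look.

```bash
python3 -m creep '[{"tx":0,"ty":0,"tz":0,"rx":0,"ry":0,"rz":0},{"tx":0,"ty":0,"tz":0,"rx":0,"ry":0,"rz":0},{"tx":0,"ty":0,"tz":0,"rx":0,"ry":0,"rz":0},{"tx":0,"ty":0,"tz":0,"rx":0,"ry":0,"rz":0}]' 0.087; python3 -m creep '[{"tx":0,"ty":0,"tz":-0.015,"rx":0,"ry":0,"rz":0},{"tx":0,"ty":0,"tz":-0.025,"rx":0,"ry":0,"rz":0},{"tx":0,"ty":0,"tz":-0.03,"rx":0,"ry":0,"rz":0},{"tx":0,"ty":0,"tz":-0.03,"rx":0,"ry":0,"rz":0},{"tx":0,"ty":0,"tz":-0.02,"rx":0,"ry":0,"rz":0},{"tx":0,"ty":0,"tz":0,"rx":0,"ry":0,"rz":0}]';python3 -c "
from h import *;o=env.get_obs();print(o['time_s'],o['tool_pos'],o['tool_rot'],o['qpos'].round(1)); cam('side','pics/side6.png');cam('top','pics/top6.png')"
```

```text
time_s: 11.55
tool_pos: [0.4383, 0.1769, 0.068]
tool_rot: [180.0, -0.0, 74.8]
force: [-0.9, 0.6, 0.4]
grip_width: 0.0833
time_s: 12.3
tool_pos: [0.439, 0.1776, 0.1892]
tool_rot: [180.0, -0.2, 74.9]
force: [-1.2, -0.6, 0.5]
grip_width: 0.087
12.3 [0.43904997 0.17758391 0.18918298] [179.95229826  -0.21666905  74.86911194] [-91.7  -6.7  64.1 113.6   6.3  69.3 -45.1]
```

View pics/side6.png

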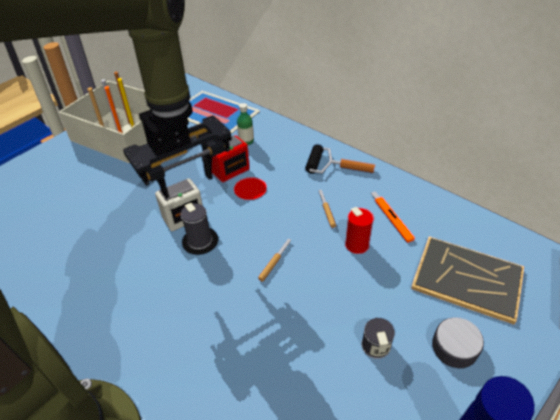

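```bash
python3 -m creep '[{"tx":-0.015,"ty":0.015,"tz":0,"rx":0,"ry":0,"rz":0},{"tx":-0.035,"ty":0.033,"tz":0,"rx":0,"ry":0,"rz":0},{"tx":-0.035,"ty":0.033,"tz":0,"rx":0,"ry":0,"rz":0},{"tx":-0.035,"ty":0.033,"tz":0,"rx":0,"ry":0,"rz":0},{"tx":-0.035,"ty":0.033,"tz":0,"rx":0,"ry":0,"rz":0},{"tx":-0.035,"ty":0.033,"tz":0,"rx":0,"ry":0,"rz":0},{"tx":-0.035,"ty":0.033,"tz":0,"rx":0,"ry":0,"rz":0},{"tx":-0.015,"ty":0.015,"tz":0,"rx":0,"ry":0,"rz":0},{"tx":0,"ty":0,"tz":0,"rx":0,"ry":0,"rz":0}]';python3 -c "
from h import *;o=env.get_obs();print(o['time_s'],o['tool_pos'],o['tool_rot'],o['qpos'].round(1)); s=cam('side','pics/side7.png');t=cam('top','pics/top7.png')
f=lambda im,x,y:cv2.resize(im[y:y+100,x:x+100,::-1],None,fx=4,fy=4,interpolation=cv2.INTER_CUBIC)
cv2.imwrite('pics/c7.png',np.hstack([f(t['pixels'],150,215),f(s['pixels'],145,165)]))"
```

```text
time_s: 13.52
tool_pos: [0.5947, -0.1171, 0.1863]
tool_rot: [-179.9, 0.2, 74.6]
force: [0.4, 0.2, -0.5]
grip_width: 0.0869
13.525 [ 0.59469585 -0.11708846  0.18631025] [-179.88436664    0.19240805   74.58530843] [-40.9  25.5  63.6  95.9 -23.5  73.6  12. ]
```

View pics/c7.png

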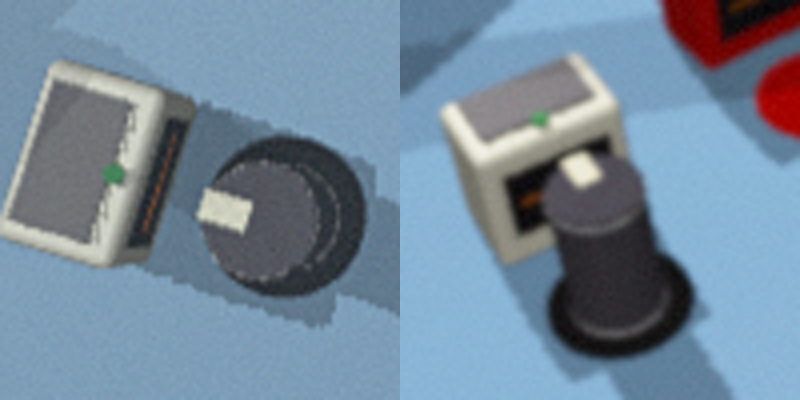

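View pics/top7.png

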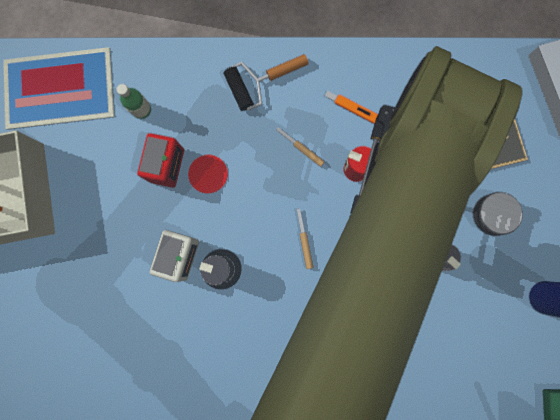

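```bash
cat > run4.py <<'E'
from fit import *
from scipy.ndimage import map_coordinates
T,S=load('top'),load('side')
z=.093
def smp(c,P):
    p=proj(c,P);return map_coordinates(cv2.GaussianBlur(c['pixels'],(0,0),.7).astype(float).sum(2),[p[:,1],p[:,0]],order=1)
def nonb(c,P):
    im=cv2.GaussianBlur(c['pixels'],(0,0),.7).astype(float);p=proj(c,P);return map_coordinates(im[...,2]-im[...,0],[p[:,1],p[:,0]],order=1)
res=[]
for c,n in((T,'top'),(S,'side')):
    cm=(-c['R'].T@c['t'].ravel())[:2]
    a=np.radians(np.arange(0,360,3)); a=a[np.abs((np.degrees(a)-74+180)%360-180)>28]
    def f(v):
        i=np.c_[v[0]+.0255*np.cos(a),v[1]+.0255*np.sin(a),0*a+z];o=np.c_[v[0]+.0285*np.cos(a),v[1]+.0285*np.sin(a),0*a+z]
        # boundary strength
        return -np.mean(np.minimum(np.abs(smp(c,i)-smp(c,o)),60))
    g=[(f((x,y)),x,y) for x in np.arange(.43,.449,.0005) for y in np.arange(.168,.187,.0005)]
    g.sort();w=np.array(g[:12]);v=w[:,1:].mean(0);print(n,'lid',v.round(4),w[0].round(4));res.append(v)
    # tongue rectangle
    x,y,ww,h=(150,215,100,100) if n=='top' else (145,165,100,100)
    p=cv2.resize(c['pixels'][y:y+h,x:x+ww],None,fx=6,fy=6,interpolation=cv2.INTER_CUBIC).min(2)
    m=(p>120).astype(np.uint8);uu,vv=np.meshgrid(np.arange(6*ww),np.arange(6*h));px=np.c_[(uu.ravel()+.5)/6-.5+x,(vv.ravel()+.5)/6-.5+y]
    X=onz(c,px,z)[:,:2]; d=X-v; k=(m.ravel()>0)&(np.hypot(*d.T)<.0275)
    mm=k.reshape(m.shape).astype(np.uint8);nn,lab,st,_=cv2.connectedComponentsWithStats(mm);j=1+np.argmax(st[1:,4]);k=(lab==j).ravel()
    D=X[k];ctr=D.mean(0)
    # width direction edges: line fits of both long sides
    rect=cv2.minAreaRect(((D-ctr)*1e4).astype(np.float32));print('  n',k.sum(),'centroid rel',(ctr-v).round(4),'ang',np.degrees(np.arctan2(*(ctr-v)[::-1])).round(1),'rect mm',np.round(np.array(rect[1])/10,1),'ang',round(rect[2],1))
    # edge slope: bin along 74deg, extents across
    for a0 in np.radians(np.array([74.])):
      e=np.array([np.cos(a0),np.sin(a0)]);q=np.array([-e[1],e[0]]);s=(D-ctr)@e;w_=(D-ctr)@q
      B=np.arange(-.006,.0061,.001);L=[(b,w_[abs(s-b)<.0007].min(),w_[abs(s-b)<.0007].max()) for b in B];L=np.array(L)
      print('  sides',[(74+np.degrees(np.arctan(np.polyfit(L[:,0],L[:,i],1)[0]))).round(1) for i in(1,2)],'midline',(74+np.degrees(np.arctan(np.polyfit(L[:,0],L[:,1:].mean(1),1)[0]))).round(1),'line offset of ctr from mat (.4386,.1771) / TCP (.4383,.177) mm',(1e3*((ctr-[.4386,.1771])@q)).round(1),(1e3*((ctr-[.4383,.177])@q)).round(1), 'end r',(1e3*((ctr-[.4386,.1771])@e+1e3*0)).round(1))
    im=cv2.resize(c['pixels'][y:y+h,x:x+ww,::-1],None,fx=4,fy=4,interpolation=cv2.INTER_CUBIC)
    def dr(P,col): cv2.polylines(im,[(((proj(c,P)-[x,y]+.5)*4-.5)*16).round().astype(np.int32)],True,col,1,cv2.LINE_AA,4)
    dr(circ(*v,.027,z),(0,255,255));dr(circ(.4386,.1771,.042,.003),(0,255,0));dr(circ(.4386,.1771,.027,z),(255,0,255))
    res.append(im)
cv2.imwrite('pics/ov.png',np.hstack([res[1],res[3]]))
E
python3 run4.py
```

```text
top lid [0.438  0.1744] [-54.947    0.438    0.1745]
  n 3373 centroid rel [0.0041 0.016 ] ang 75.6 rect mm [21.8 16.2] ang 72.7
  sides [np.float64(73.2), np.float64(73.9)] midline 73.5 line offset of ctr from mat (.4386,.1771) / TCP (.4383,.177) mm 0.3 -0.0 end r 13.8
side lid [0.433  0.1707] [-47.618    0.432    0.1705]
  n 1510 centroid rel [0.0081 0.0174] ang 65.0 rect mm [17.3 18.1] ang 75.3
  sides [np.float64(68.3), np.float64(78.8)] midline 73.5 line offset of ctr from mat (.4386,.1771) / TCP (.4383,.177) mm 0.7 0.4 end r 11.2
```

View pics/ov.png

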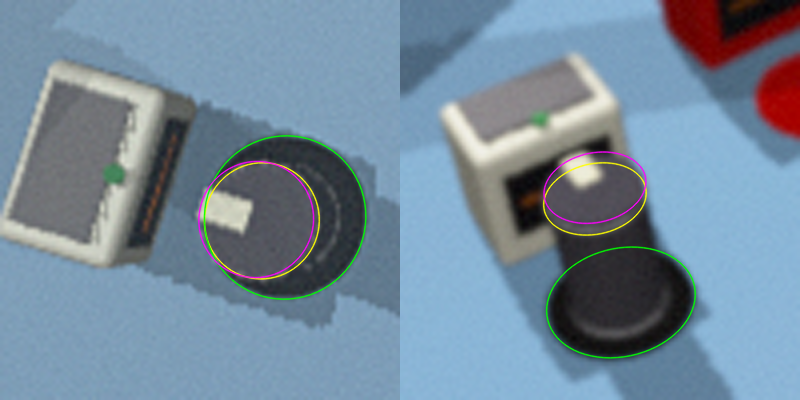

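Orientation is good: tongue midline 73.5° in both views, reader about 73.7°, sideways offset about 0.3 mm. Next, the along-reader offset from the base rim.

Run:
```python
from fit import *
T,S=load('top'),load('side');o=[]
for c,x,y in((T,195,243),(S,178,215)):
  for dr_ in(0,1):
    im=cv2.resize(c['pixels'][y:y+55,x:x+55,::-1],None,fx=7,fy=7,interpolation=cv2.INTER_CUBIC)
    im=np.clip(im.astype(float)*1.8,0,255).astype(np.uint8)
    def dr(P,col): cv2.polylines(im,[(((proj(c,P)-[x,y]+.5)*7-.5)*16).round().astype(np.int32)],True,col,1,cv2.LINE_AA,4)
    if dr_:
      dr(circ(.4386,.1771,.027,.003),(255,0,255)); m=np.array([.4386,.1771])-.003*np.array([.281,.96]); dr(circ(*m,.027,.003),(0,255,255));dr(circ(.4386,.1771,.042,.003),(0,255,0))
    o.append(im)
cv2.imwrite('pics/ov2.png',cv2.resize(np.vstack([np.hstack(o[:2]),np.hstack(o[2:])]),(600,600)))
```

```text
(no output)
```

View pics/ov2.png

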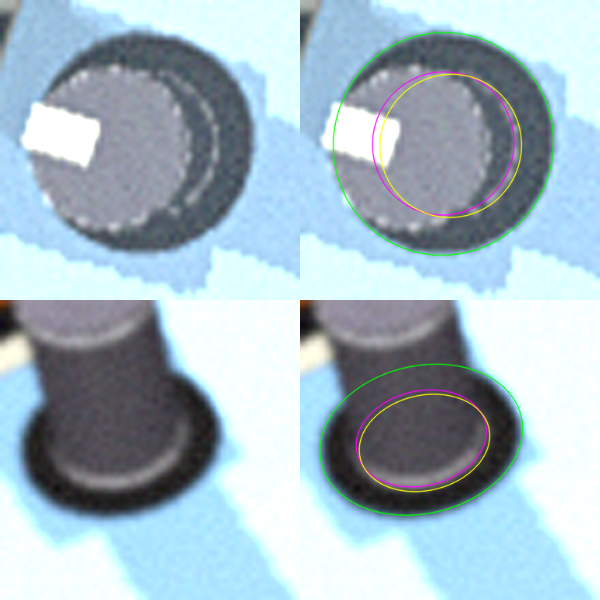

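The tin's base rim coincides with the circle drawn at the mat's centre in both views, to within about 1 mm. The tin is upright and the gripper is away from everything. Last check on the short tin, then hand in.

Run:
```python
from h import *
a=cv2.imread('pics/side0.png')[310:365,355:400].astype(int);b=cv2.imread('pics/side7.png')[310:365,355:400].astype(int)
print('short tin diff',np.abs(a-b).mean().round(1)); o=env.get_obs();print(o['time_s'],o['force'].round(1),o['grip_width'])
env.sign_off()
```

```text
short tin diff 14.9
13.625 [ 0.  -0.3  0.2] 0.0868943109059347
the job is handed in; nothing more can be done
```

Run:
```python
import cv2,numpy as np
f=lambda n:cv2.resize(cv2.imread(f'pics/{n}.png')[300:370,345:415],None,fx=5,fy=5)
cv2.imwrite('pics/st.png',np.hstack([f('side0'),f('side7')]))
```

```text
(no output)
```

View pics/st.png

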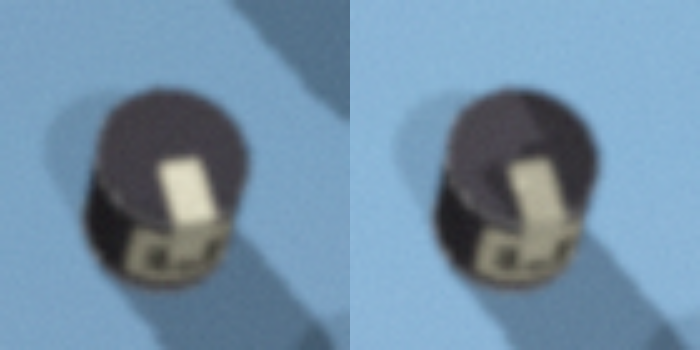

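I stood the tall black tin upright on the white reader's black mat with its label facing the window, let go and moved the arm clear. The job was handed in at 13.6 s.

**Last checks**
- **Centring:** the tin's base rim lies on a circle drawn at the mat's centre in both views, to within about 1 mm. Sideways the tin is off by 0.3 to 0.7 mm.
- **Facing:** the paper tongue points along 73.5° in both views. The reader's direction is about 73.7°; its separate fits ranged from 70.8° to 74.7°.
- **Contact:** the wrist force was about zero, with the gripper open and away from everything.

**Checks that disagreed**
- **Lid edge fit:** an automatic fit of the lid edge put the tin 3 mm off centre in the top view and 9 mm in the side view. The side-view fit had visibly missed the lid. I relied on the base rim against the mat instead.
- **Short tin:** a picture comparison showed a difference of 14.9 grey levels. An enlarged crop, viewed only after handing in, shows it was the arm's shadow, and the short tin had not moved.

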